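Snap the ink roller into its stand

TASK

Snap the rubber ink roller back into its stand, level, with one pin fully home in each of the two end cups; its spring pin gives way when the roller is pressed down into the guides of the two posts. Let go of it, and leave the tins, the jar and the spatula where they are.

Things in the scene. Friction and masses are not known exactly. Their poses are not given: they have to be found in the camera images.
- roller: Ink roller, 0.2 kg: black rubber cylinder 40 mm in diameter, 124 mm long, with a round-ended steel pin 12 mm thick on the axis at each end; 180 mm tip to tip. Origin on the axis, mid-rubber; y along the axis, z up at the start. It starts level in the wooden rest, axis 26 mm above the table, the middle 75 mm free for fingers on both sides down to the table. Either end may go in either cup.
- pin_tip (a point): Tip of the roller's plain, fixed pin, which sticks out 26 mm: 88 mm from the roller's origin along its +y.
- spring_tip (a point): Tip of the roller's spring pin, which sticks out 30 mm when free and can be pushed in: 92 mm from the roller's origin along its -y when free.
- plunger (a joint): How far the spring pin is pushed in (m): 0 free, 0.024 at most, 0.004 when the roller is home in the stand. The spring takes 2 N to start and 0.45 N more for each mm.
- stand: Fixed stand: dark steel base plate 60 x 216 x 8 mm with a white plastic post 95 mm high at each end, 148 mm free between them. Origin mid-underside, y from post to post, z up. Each post has an open-topped guide facing inwards, narrowing to a cup under a lip. Between the sloping end walls: 196 mm at the top, 162 mm at the lip (53 mm high), 176 mm in the cups below it.
- cup_left (a point): In the stand, centre of the end wall of the cup at its +y end, 40 mm above the table, 88 mm from the stand's middle: where a pin's tip sits when home. Across the stand, the guide above narrows from 40 mm at the top to 16 mm at 60 mm height and below.
- cup_right (a point): The same for the cup at the stand's -y end. A roller laid in freely rests on the slopes, axis about 75 mm above the table; pressing down on its middle (5 to 20 N) wedges the spring pin in; one end may go in before the other. Home, both pins are under the lips, the axis 40 mm above the table.
- rest: Low wooden rest, 70 x 130 mm and 18 mm high, fixed to the table, on which the roller lies at first, the roller's axis along the rest's y. Origin at the middle of the underside.
- tin_a: Bystander: open red tin 105 x 62 x 22 mm; origin under its centre.
- tin_b: Bystander: open red tin 105 x 62 x 30 mm; origin under its centre.
- jar: Bystander: closed jar 56 mm in diameter, 70 mm high; origin under its centre.
- spatula: Bystander: spatula 200 mm long, lying flat beyond the work.
Not all that is in view belongs to the job. What is meant by the roller is not red or yellow, and is the larger of those in its own colour.

How it is judged:
By the outcome, as a careful person would: the job done as asked, in the order asked, and still so for the second after the job is handed in, with the robot touching nothing.
It also fails if it takes over 48 s, if anything falls off the work surface, if the arm or the gripper's body presses on something with over 40 N, if the wrist force passes 120 N, or if a joint passes its speed limit or range.

ROBOT

A 6-joint arm with a two-finger parallel gripper is mounted at the origin on the work surface. World frame = base frame: x ahead of the robot, y to its left, z up, the work surface at z = 0. Lengths are in mm, angles in rad, forces in N, time in s.
With the tool pointing down it reaches from about 350 to 775 mm from the base axis. Payload 7.3 kg.
Tool frame: the origin (TCP) lies on the centre line of the jaws, within the pads' length; the fingertips stand 22 mm ahead of it and the grasp point (between the pads) lies 3 mm ahead of it; z points along the fingers, y is the direction in which the jaws open and shut (so a half turn about z gives the same grasp; the last joint's range is limited). The gripper opens to 92 mm and grips with 3 to 60 N. Pads are 19 mm wide; open, the fingers measure 130 mm over their backs; the gripper's body (75 mm by 190 mm) begins 47 mm behind the grasp point.
Start: joints at [-1.382, 0.342, 1.524, -0, 1.275, -0.146], TCP at [172.527, -495.86, 248.741] pointing down, gripper open.
Joint ranges: [-2.53, 2.53], [-0.77, 2.02], [0.04, 2.7], [-1, 4.14], [0.28, 2.66], [-3.11, 3.11]. Speed limits (rad/s): [2.57, 2.57, 3.14, 3.14, 3.14, 3.14].

INTERFACE

Orientations are given as [roll, pitch, yaw] about the fixed x, y, z axes, in that order (R = Rz(yaw) Ry(pitch) Rx(roll)).
In Python, from plant import get_obs, capture, bot, spot_in gives the robot as it stands.
- The arm moves only by the shell command python3 -m handwheel 'ROWS' [OPENING]. ROWS is JSON, a list of rows, each a list of 2 entries, a list of its own where there are three numbers: the shift along the world's x, y, z in mm, then the turn, a rotation vector about the world's x, y, z in rad. In form: [[[x, y, z], [wx, wy, wz]], ...]. A call has 1 to 12 rows; each row shifts and turns the commanded pose from where the row before left it; what a row does not reach is not made up. A row lasts 1/8 s, in which the tool goes at most 62.5 mm and 10.7 degrees, less where a joint would pass 70% of its speed; a pose out of reach is approached as far as the arm can. A call is refused whole if a number of a shift passes 62.5 or a number of a turn 0.188, either way. A call with a gripper value outside its range is refused whole. OPENING is the closure, from 0 (fully open) to 1 (shut), set as the call begins (- or left out, the last holds). The fingers move at their own pace and stop on an object; the grip force is fixed at half the most. Time passes only in rows, so rows that do not move let the fingers close. It gives the time, the measured TCP pose, the force and the opening at its end, in the units of the state.
- get_obs(): the state, without advancing time (a new reading comes with each control period).
- capture(name): name is "scene" or "side" or "wrist"; returns a dict with "img" (420x560x3 uint8, red, green, blue), "fx", "fy", "cx", "cy" (pixels), "cam_to_world" (4x4, takes a point from camera to world coordinates). Camera axes: x right, y up, looking along -z (the intrinsics and any distortion apply to the point x, -y, -z); pixel columns grow to the right and rows downward; lengths in mm; the calibration is good to about 2 mm. The wrist camera is an equidistant fisheye: a pixel r from the principal point sees the ray r / f radians off the axis. A picture is of the moment at which its call begins. There is no depth.
- bot.close_job(): hands the job in, once; it reports no verdict.
Trained networks look in the newest picture that a camera, given by its name, has taken for a name from the list of things; names that differ only in an ending like _2 or _b are one class to them, and where a whole thing is asked for, a point or a joint stands for the part that bears it (a point fixed in the world has none). Each returns a list of dicts, best first, with "score" (0 to 1); they miss things now and then, are a little off and sometimes report something else, mostly with a low value. They report only what shows in the picture. A call takes as long as a camera call. They do not tell look-alikes from the thing itself.
- spot_in(thing, camera): "xyz" ([x, y, z] in mm, in the coordinates of the camera as it stood for that picture, good to about 4 mm: the middle of the surface that is visible of it).
The state is a dict: "time": time; "joint_positions": joint angles; "dq": joint speeds; "tau": joint torques, N m; "tool_pos": TCP position; "tcp_rot": TCP orientation; "contact_force": force on the tool from outside, world axes, zero at the start; "moment": the same for the moment, N m; "grip_width": finger opening in mm.
Only numpy, scipy, OpenCV 4.12 (cv2) and the standard library are available. Lean on these libraries where they do the work, as an engineer would, in place of code of your own. Each camera call takes 0.05 s, during which the arm holds its last target. There are 200 camera calls.

## Working session

There is one attempt and no reset: what is moved stays moved. The work goes in short steps, Python scripts to look and compute and a shell command to move; the robot and the scene stay as the last step left them, time stands still between calls to the robot, and variables do not carry over. Pictures are saved under pics/ and viewed, about 8 in all and at most 12, crops included, and the job is handed in when it is done.

```bash
mkdir -p pics; ls
cat > h.py <<'E'
import numpy as np, cv2
from plant import get_obs, capture, bot, spot_in
def w(c,p): return (np.array(c["cam_to_world"])@np.append(p,1))[:3]
def proj(c,P):
    p=np.linalg.inv(np.array(c["cam_to_world"]))@np.append(P,1); return c["cx"]+c["fx"]*p[0]/-p[2], c["cy"]-c["fy"]*p[1]/-p[2]
def ray(c,u,v,z):
    M=np.array(c["cam_to_world"]); d=M[:3,:3]@np.array([(u-c["cx"])/c["fx"],-(v-c["cy"])/c["fy"],-1]); o=M[:3,3]
    return o+d*(z-o[2])/d[2]
def save(c,n,crop=None,s=1):
    im=c["img"][...,::-1]
    if crop: im=im[crop[1]:crop[3],crop[0]:crop[2]]
    cv2.imwrite("pics/"+n,cv2.resize(im,None,fx=s,fy=s,interpolation=cv2.INTER_CUBIC))
E
python3 - <<'E'
from h import *
for n in("scene","side"):
    c=capture(n); save(c,n+"1.png"); print(n,[round(c[k],1) for k in("fx","fy","cx","cy")],np.round(c["cam_to_world"],2).tolist(),[k for k in c])
    for t in("roller","pin_tip","spring_tip","stand","cup_left","cup_right","rest","tin_a","jar","spatula"):
        for d in spot_in(t,n): print(t,round(d["score"],2),np.round(w(c,d["xyz"])),np.round(proj(c,w(c,d["xyz"]))))
print(get_obs())
E
```

```text
pics
scene [526.1, 526.1, 274.9, 214.0] [[0.84, -0.4, 0.37, 1018.74], [0.55, 0.63, -0.55, -693.37], [-0.02, 0.66, 0.75, 995.56], [0.0, 0.0, 0.0, 1.0]] ['img', 'fx', 'fy', 'cx', 'cy', 'cam_to_world']
roller 0.75 [ 656. -150.   25.] [280. 284.]
roller 0.67 [ 350. -150.   23.] [174. 228.]
roller 0.66 [ 388. -347.   34.] [127. 290.]
roller 0.62 [ 501. -181.   45.] [214. 258.]
pin_tip 0.85 [ 652. -154.   26.] [277. 284.]
pin_tip 0.84 [ 393. -348.   36.] [128. 291.]
pin_tip 0.78 [ 345. -147.   25.] [173. 226.]
pin_tip 0.69 [ 503. -185.   44.] [214. 260.]
spring_tip 0.5 [ 520. -244.   33.] [204. 285.]
spring_tip 0.29 [484. 204.  27.] [297. 162.]
stand 0.68 [482. 204.  24.] [297. 163.]
stand 0.21 [429.  -6.  49.] [234. 197.]
cup_left 0.88 [482. 207.  26.] [297. 161.]
cup_right 0.82 [485. 207.  23.] [298. 163.]
cup_right 0.26 [ 521. -245.   29.] [205. 286.]
rest 0.81 [ 510. -207.   17.] [212. 275.]
tin_a 0.8 [763. -15.   6.] [351. 268.]
tin_a 0.61 [ 740. -282.    8.] [279. 354.]
jar 0.82 [428.  -4.  52.] [234. 195.]
spatula 0.74 [688. 252.   6.] [373. 186.]
spatula 0.74 [ 503. -182.   43.] [2
[... 1098 characters left out ...]
163. 286.]
{'time': 1.1, 'joint_positions': array([-1.38196269e+00,  3.42004978e-01,  1.52413050e+00,  2.88343262e-06,
        1.27540025e+00, -1.45979226e-01]), 'dq': array([ 1.20432491e-03,  9.27101405e-04, -1.33965217e-04, -1.08601858e-03,
        9.39728924e-04,  4.10504915e-05]), 'tau': array([ 2.23034629e-03, -4.31142747e+01, -2.44483173e+01,  7.21566123e-02,
        4.83436219e-02, -2.12580272e-05]), 'tool_pos': array([ 172.54379118, -495.83999788,  248.72725694]), 'tcp_rot': array([3.14153594e+00, 5.55049066e-06, 3.34812024e-01]), 'contact_force': array([-0.4351726 , -0.03565841, -0.70801037]), 'moment': array([ 0.02935811, -0.02204052,  0.01179562]), 'grip_width': 91.92246571796834}
```

View pics/scene1.png

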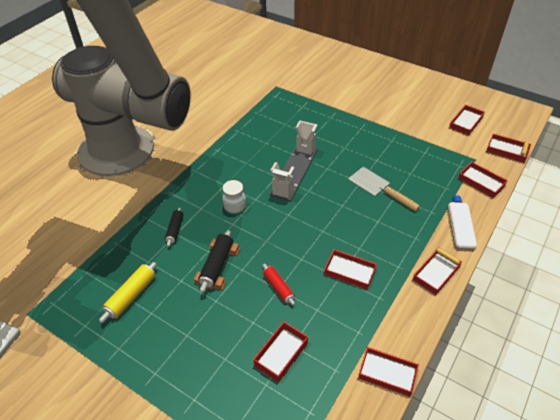

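View pics/side1.png

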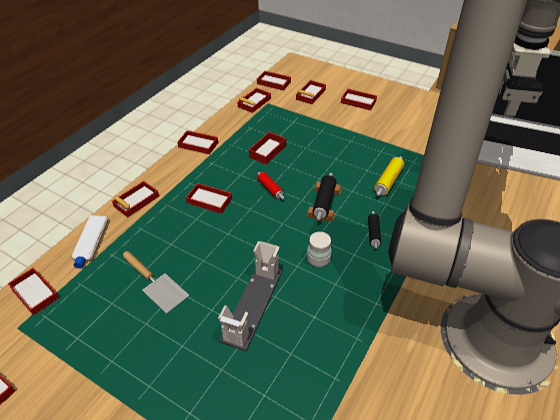

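The black roller on the rest is at scene pixel (216,262) and side pixel (324,197). The other candidates are small black (174,227), yellow (128,291) and red (279,284). The large black one on the wooden rest fits, since it is neither red nor yellow and is the larger black one. I'll confirm this in an enlarged crop, together with the stand.

Run:
```python
from h import *
a=capture("scene")["img"];b=capture("side")["img"]
f=lambda im,u,v:cv2.resize(im[v:v+75,u:u+100,::-1],None,fx=4,fy=4,interpolation=cv2.INTER_CUBIC)
t=lambda im,u,v:cv2.resize(im[v:v+112,u:u+150,::-1],(400,300),interpolation=cv2.INTER_CUBIC)
cv2.imwrite("pics/crops.png",np.vstack([np.hstack([f(a,166,226),f(b,275,164)]),np.hstack([t(a,220,105),t(b,180,238)])]))
```

```text
(no output)
```

View pics/crops.png

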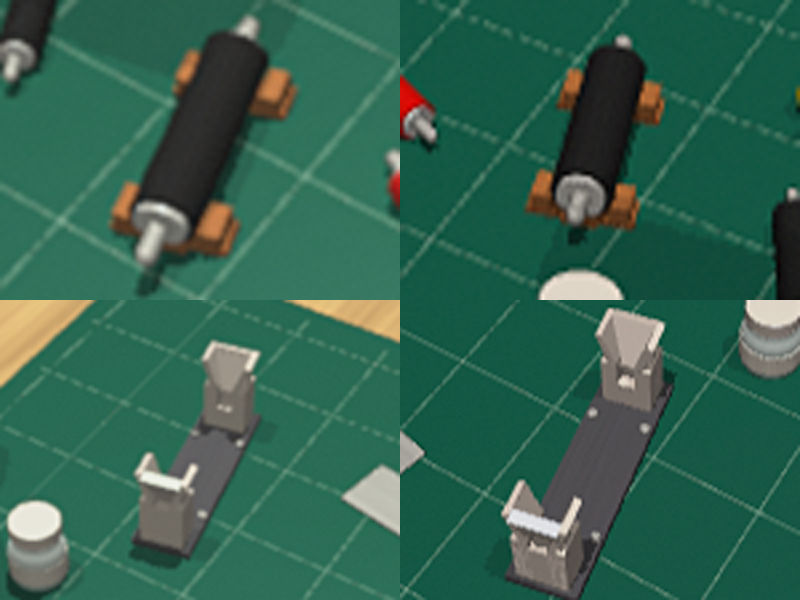

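The crop confirms the large black roller on the wooden rest, with tips at scene (203,291) and (228,230), and side (319,219) and (331,174). Stand base corners at scene are (271,195), (291,201), (317,149); at side (282,268), (247,350), (219,342).

Run:
```python
from h import *
from scipy.optimize import least_squares
C={"s":capture("scene"),"d":capture("side")}
print("roller tips")
for k,u,v in[("s",203,290.5),("s",228.5,231),("d",319.2,218.5),("d",331,174.5)]: print(k,ray(C[k],u,v,26).round(1))
print("rest?")
obs=[("s",270.6,195.4),("s",291.2,201),("s",317.5,149.2),("d",282,268),("d",246.7,349.7),("d",219.4,341.9)]
for k,u,v in obs: print(k,ray(C[k],u,v,4).round(1))
# full stand corner fit per camera
def pts(p,loc):
    c,s=np.cos(p[2]),np.sin(p[2]); return [np.array([p[0]+c*x-s*y,p[1]+s*x+c*y,z]) for x,y,z in loc]
L={"s":[(-30,-108,4),(30,-108,4),(30,108,4)],"d":[(-30,-108,4),(-30,108,4),(30,108,4)]}
for k in "sd":
    uv=[o[1:] for o in obs if o[0]==k]
    for z0 in (0.,):
        f=lambda p:np.ravel([np.subtract(proj(C[k],P),q) for P,q in zip(pts(p,L[k]),uv)])
        r=least_squares(f,[480,200,z0]); print(k,r.x.round(3),r.fun.round(1))
```

```text
roller tips
s [ 524.  -254.5   26. ]
s [470.3 -88.4  26. ]
d [465.7 -88.6  26. ]
d [ 516. -252.   26.]
rest?
s [478.8  80.9   4. ]
s [534.6  92.6   4. ]
s [491.5 301.5   4. ]
d [474.3  77.3   4. ]
d [428.5 292.    4. ]
d [486.4 306.5   4. ]
s [4.84213e+02 1.91704e+02 2.11000e-01] [-0.7  0.1  0.5  0.3  0.2 -0.5]
d [4.80360e+02 1.92682e+02 2.13000e-01] [-0.6  1.1  0.1  0.   0.4 -0.8]
```

```bash
python3 -m handwheel '[[[29,29.5,-5],[0,0,0.14]],[[29,29.5,-5],[0,0,0.14]],[[29,29.5,-5],[0,0,0.14]],[[29,29.5,-5],[0,0,0.14]],[[29,29.5,-5],[0,0,0.14]],[[29,29.5,-5],[0,0,0.14]],[[29,29.5,-5],[0,0,0.14]],[[29,29.5,-5],[0,0,0.14]],[[29,29.5,-5],[0,0,0.14]],[[29,29.5,-5],[0,0,0.14]],[[2.5,0,0],[0,0,0]],[[0,0,0],[0,0,0]]]' 0
python3 - <<'E'
from h import *
c=capture("wrist"); save(c,"wrist1.png"); print(get_obs()["tool_pos"],get_obs()["tcp_rot"],{k:np.round(v,2) for k,v in c.items() if k!="img"})
for d in spot_in("roller","wrist"): print(d["score"],w(c,d["xyz"]).round(1))
E
```

```text
time: 2.8
tool_pos: [464.9, -201.1, 198.7]
tcp_rot: [-3.141, 0.0, 1.734]
contact_force: [0.4, 0.9, -0.8]
grip_width: 92.0
[ 464.61841301 -201.48549196  198.8285367 ] [-3.14145360e+00  3.12329360e-04  1.73322881e+00] {'fx': np.float64(325.19), 'fy': np.float64(325.19), 'cx': np.float64(274.66), 'cy': np.float64(211.8), 'cam_to_world': array([[ 9.9000e-01, -1.5000e-01, -5.0000e-02,  4.5290e+02],
       [ 1.6000e-01,  9.5000e-01,  2.8000e-01, -1.2482e+02],
       [ 0.0000e+00, -2.9000e-01,  9.6000e-01,  3.3364e+02],
       [ 0.0000e+00,  0.0000e+00,  0.0000e+00,  1.0000e+00]])}
0.87 [ 636.7 -137.9   23.1]
0.67 [ 496.2 -162.7   39.9]
0.62 [ 344.3 -136.2   25.7]
0.61 [ 392.4 -359.6   37.6]
```

View pics/wrist1.png

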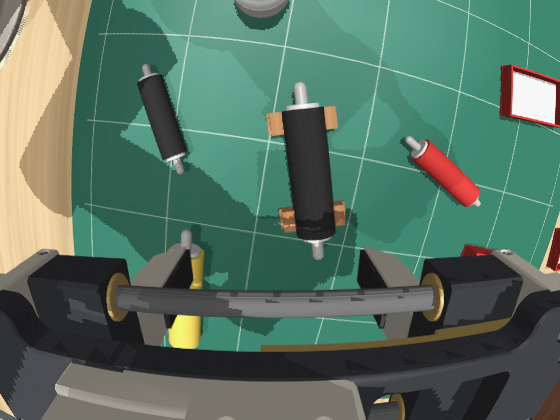

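The wrist view shows the black roller with its far tip at (299,84) and near tip at (318,258). I'll turn those into positions with the fisheye model.

```bash
cat >> h.py <<'E'
def fray(c,u,v,z):
    M=np.array(c["cam_to_world"]); a,b=u-c["cx"],v-c["cy"]; r=np.hypot(a,b); t=r/c["fx"]
    d=M[:3,:3]@np.array([np.sin(t)*a/r,-np.sin(t)*b/r,-np.cos(t)]); o=M[:3,3]; return o+d*(z-o[2])/d[2]
E
python3 - <<'E'
from h import *
c=capture("wrist")
A=fray(c,299,84,26);B=fray(c,318,258,26);d=A-B
print(A,B,(A+B)/2,np.linalg.norm(d),np.arctan2(-d[0],d[1]))
# rubber ends, left/right edges
for u,v in [(285,110),(323,107),(297,241),(335,236)]: print(fray(c,u,v,30).round(1))
E
```

```text
[469.99213537 -90.56431313  26.        ] [ 520.37925031 -259.06364587   26.        ] [ 495.18569284 -174.8139795    26.        ] 175.8717899143491 0.29057078611327086
[ 461.1 -117.3   30. ]
[ 495.3 -108.2   30. ]
[ 494.5 -242.    30. ]
[ 531.7 -230.8   30. ]
```

```bash
python3 -m handwheel '[[[15.5,14,0],[0,0,0.065]],[[15,14,0],[0,0,0.065]],[[0,0,-40],[0,0,0]],[[0,0,-40],[0,0,0]],[[0,0,-40],[0,0,0]],[[0,0,-30],[0,0,0]],[[0,0,-18],[0,0,0]],[[0,0,0],[0,0,0]]]' 0
python3 -m handwheel '[[[0,0,0],[0,0,0]],[[0,0,0],[0,0,0]],[[0,0,0],[0,0,0]],[[0,0,0],[0,0,0]],[[0,0,0],[0,0,0]],[[0,0,0],[0,0,0]]]' 1
```

```text
time: 3.95
tool_pos: [494.4, -173.3, 29.8]
tcp_rot: [-3.14, -0.002, 1.863]
contact_force: [-0.3, -0.1, 0.7]
grip_width: 92.3
time: 4.7
tool_pos: [495.5, -172.8, 30.8]
tcp_rot: [-3.142, -0.0, 1.865]
contact_force: [-1.1, -0.7, 0.5]
grip_width: 39.4
```

```bash
python3 -m handwheel '[[[0,0,15],[0,0,0]],[[0,0,40],[0,0,0]],[[0,0,50],[0,0,0]],[[0,0,40],[0,0,0]],[[0,40,15],[0,0,-0.02]],[[-3,50,0],[0,0,-0.02]],[[-3,50,0],[0,0,-0.02]],[[-3,50,0],[0,0,-0.02]],[[-3,50,0],[0,0,0]],[[-1,35,0],[0,0,0]],[[0,0,0],[0,0,0]],[[0,0,0],[0,0,0]]]'
python3 - <<'E'
from h import *
print(get_obs()["tool_pos"],get_obs()["tcp_rot"])
a=capture("wrist"); b=capture("scene")
save(a,"w2.png"); f=lambda im,u,v:cv2.resize(im[v:v+150,u:u+200,::-1],None,fx=4,fy=4,interpolation=cv2.INTER_CUBIC)
cv2.imwrite("pics/s2.png",f(b["img"],200,80))
for t in("stand","roller","pin_tip","spring_tip"):
  for d in spot_in(t,"wrist"): print(t,round(d["score"],2),w(a,d["xyz"]).round(1))
E
```

```text
time: 6.2
tool_pos: [482.4, 101.8, 191.2]
tcp_rot: [3.141, 0.0, 1.785]
contact_force: [-0.7, 0.1, -1.3]
grip_width: 39.3
[482.44879837 101.77892805 191.19527525] [3.14124646e+00 4.43094424e-04 1.78521678e+00]
stand 0.69 [480.8 235.4   5. ]
roller 0.58 [474.6 136.7 199.3]
pin_tip 0.86 [478.  137.9 197.3]
```

View pics/w2.png

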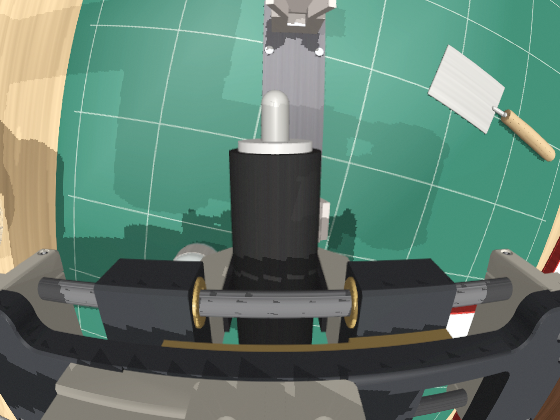

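View pics/s2.png

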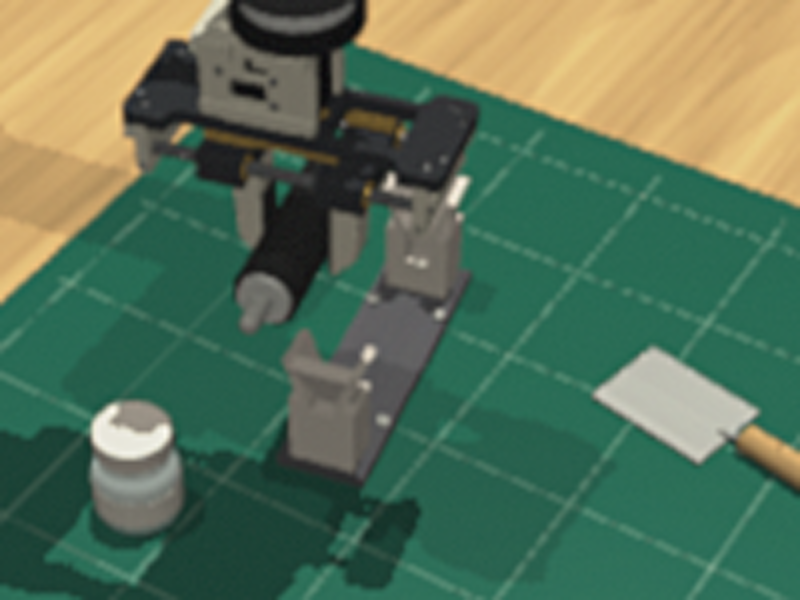

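The wrist view shows the held roller's forward tip at (275,92), with the stand's base edges near (265,60) to (264,130) and (325,60) to (326,130). The jar and spatula are undisturbed. Next I compute the tip and the stand's centre line in world coordinates.

Run:
```python
from h import *
c=capture("wrist"); g=get_obs(); t=g["tool_pos"]; yaw=g["tcp_rot"][2]-np.pi/2; ax=np.array([-np.sin(yaw),np.cos(yaw),0]); la=np.array([np.cos(yaw),np.sin(yaw),0])
z=t[2]-4.8
for n,u,v,zz in[("tip",275,92,z),("collar top",275,141,z+15),("rubL",230,152,z),("rubR",321,152,z),("rubmidL",232,240,z),("rubmidR",320,240,z),("pinL",262,125,z),("pinR",288,125,z)]:
    p=fray(c,u,v,zz); print(n,p.round(1),"axial",((p-t)@ax).round(1),"lat",((p-t)@la).round(1))
im=c["img"]; hsv=cv2.cvtColor(im,cv2.COLOR_RGB2HSV)
L=[];R=[]
for v in range(60,135,8):
    m=(hsv[v,:,1]<90); 
    l=295 if v<90 else 305
    a=l
    while m[a]: a-=1
    b=l
    while m[b]: b+=1
    P,Q=fray(c,a+.5,v,8),fray(c,b-.5,v,8); print(v,a,b,P[:2].round(1),Q[:2].round(1)); L.append(P);R.append(Q)
```

```text
tip [464.8 187.5 185.9] axial 87.8 lat 0.8
collar top [469.  168.  200.9] axial 67.8 lat 0.7
rubL [451.2 158.3 185.9] axial 62.1 lat -18.7
rubR [489.6 166.6 185.9] axial 62.1 lat 20.7
rubmidL [459.2 118.4 185.9] axial 21.5 lat -19.3
rubmidR [499.2 127.  185.9] axial 21.4 lat 21.6
pinL [462.4 172.5 185.9] axial 73.6 lat -4.8
pinR [473.2 174.8 185.9] axial 73.6 lat 6.3
60 257 325 [439.1 228.7] [501.9 243.3]
68 261 326 [444.6 221.6] [504.6 235.6]
76 261 325 [446.2 213.8] [505.3 227.5]
84 261 325 [447.9 206.1] [507.  219.7]
92 260 325 [448.6 198.2] [508.7 211.9]
100 260 325 [450.2 190.5] [510.4 204.2]
108 258 324 [450.  182.4] [511.2 196.3]
116 260 324 [453.5 175.2] [513.  188.6]
124 260 324 [455.1 167.5] [514.8 180.9]
132 260 323 [456.7 159.8] [515.6 173. ]
```

```bash
python3 -m handwheel '[[[0,30,0],[0,0,-0.01]],[[0,30,0],[0,0,0]],[[-1,29,0],[0,0,0]],[[0,0,-30],[0,0,0]],[[0,0,-30],[0,0,0]],[[0,0,-21],[0,0,0]],[[0,0,0],[0,0,0]],[[0,0,0],[0,0,0]]]'
python3 - <<'E'
from h import *
a=capture("side"); b=capture("scene")
f=lambda im,u,v:cv2.resize(im[v:v+150,u:u+100,::-1],None,fx=4,fy=4,interpolation=cv2.INTER_CUBIC)
cv2.imwrite("pics/s3.png",np.hstack([f(b["img"],245,90),f(a["img"],205,225)]))
print(get_obs()["tool_pos"],get_obs()["tcp_rot"],get_obs()["contact_force"])
E
```

```text
time: 7.55
tool_pos: [482.2, 191.1, 110.6]
tcp_rot: [3.14, -0.0, 1.775]
contact_force: [0.1, 0.3, -1.6]
grip_width: 39.2
[482.25929694 191.20666443 110.84469999] [ 3.13938885e+00 -2.73826863e-05  1.77461176e+00] [ 0.14106406  0.24683394 -2.01624613]
```

View pics/s3.png

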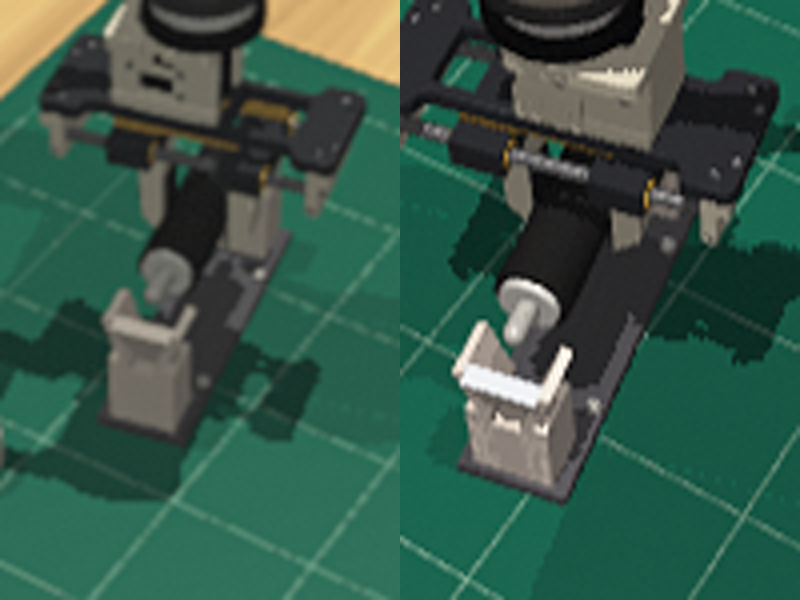

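Side view: pin tip at (234,310), with post prong tops at (226,306) and (247,312). Scene view: pin tip at (285,166), with prongs at (275,163) and (292,167). I check the relative alignment in world coordinates.

Run:
```python
from h import *
y=.203; la=np.array([np.cos(y),np.sin(y),0]); ax=np.array([-np.sin(y),np.cos(y),0]); S=get_obs()["tool_pos"]
for n,l in(("side",[("tip",233,310.5,106),("prL",225.5,306,95),("prR",247,312.5,95),("wallL",221.5,319,95),("wallR",239,324,95)]),("scene",[("tip",284.5,166,106),("prL",275,163.5,95),("prR",292.5,167,95),("wallL",272.5,170.5,95),("wallR",289.5,175.5,95)])):
    c=capture(n)
    for t,u,v,z in l:
        p=ray(c,u,v,z)-S; print(n,t,"lat",(p@la).round(1),"ax",(p@ax).round(1))
```

```text
side tip lat -2.9 ax 91.4
side prL lat 18.8 ax 80.6
side prR lat -26.7 ax 80.3
side wallL lat 14.0 ax 109.9
side wallR lat -22.0 ax 108.8
scene tip lat 7.6 ax -92.0
scene prL lat -22.1 ax -80.9
scene prR lat 23.2 ax -77.5
scene wallL lat -18.6 ax -106.6
scene wallR lat 26.8 ax -108.4
```

```bash
python3 -m handwheel '[[[-1.6,-2.4,0],[0,0,-0.01]],[[0,0,-10],[0,0,0]],[[0,0,-10],[0,0,0]],[[0,0,-6],[0,0,0]],[[0,0,0],[0,0,0]],[[0,0,0],[0,0,0]]]'
python3 -m handwheel '[[[0,0,-4],[0,0,0]],[[0,0,0],[0,0,0]],[[0,0,0],[0,0,0]]]'
python3 -m handwheel '[[[0.3,-1.5,-4],[0,0,0]],[[0,0,0],[0,0,0]],[[0,0,0],[0,0,0]]]'; python3 -c "from plant import *;print(get_obs()['contact_force'],get_obs()['moment'])"
```

```text
time: 8.5
tool_pos: [479.7, 189.0, 83.7]
tcp_rot: [-3.141, -0.0, 1.765]
contact_force: [-0.8, 2.9, -1.7]
grip_width: 39.2
time: 8.88
tool_pos: [480.2, 188.9, 80.0]
tcp_rot: [3.141, -0.0, 1.765]
contact_force: [-0.2, 3.7, -0.0]
grip_width: 38.7
time: 9.25
tool_pos: [480.4, 187.3, 75.7]
tcp_rot: [3.141, -0.0, 1.765]
contact_force: [0.2, 4.7, 0.1]
grip_width: 39.6
[0.22362803 4.65191626 0.10210546] [ 0.43875821 -0.18669047  0.1532111 ]
```

```bash
python3 -m handwheel '[[[0.2,-1.2,-4.5],[0,0,0]],[[0,0,0],[0,0,0]],[[0.2,-1.2,-4.5],[0,0,0]],[[0,0,0],[0,0,0]],[[0,0,0],[0,0,0]]]'
python3 -m handwheel '[[[0.3,-1.3,-4],[0,0,0]],[[0,0,0],[0,0,0]],[[0,0,0],[0,0,0]]]'; python3 -c "from plant import *;print(get_obs()['contact_force'],get_obs()['moment'])"
```

```text
time: 9.88
tool_pos: [480.5, 184.4, 66.4]
tcp_rot: [-3.141, 0.001, 1.765]
contact_force: [1.7, 0.1, -2.8]
grip_width: 39.2
time: 10.25
tool_pos: [480.4, 184.3, 62.5]
tcp_rot: [-3.141, -0.001, 1.765]
contact_force: [-0.7, 5.7, 1.2]
grip_width: 39.0
[-0.67817267  5.65518626  1.21669957] [ 0.72652239 -0.0480023   0.04352063]
```

```bash
python3 -m handwheel '[[[0.3,-1.5,-3.5],[0,0,0]],[[0,0,0],[0,0,0]],[[0,0,0],[0,0,0]]]'
python3 -m handwheel '[[[0.1,-0.5,-3.5],[0,0,0]],[[0,0,0],[0,0,0]],[[0,0,0],[0,0,0]]]'; python3 -m handwheel '[[[0,0,-4],[0,0,0]],[[0,0,0],[0,0,0]],[[0,0,0],[0,0,0]]]';  python3 -c "from plant import *;print(get_obs()['contact_force'],get_obs()['moment'])"
```

```text
time: 10.62
tool_pos: [480.2, 182.9, 58.9]
tcp_rot: [-3.14, -0.002, 1.764]
contact_force: [-1.9, 6.4, 1.4]
grip_width: 39.0
time: 11.0
tool_pos: [481.1, 182.5, 56.3]
tcp_rot: [3.141, -0.001, 1.765]
contact_force: [-1.9, 6.8, 6.9]
grip_width: 39.5
time: 11.38
tool_pos: [481.8, 183.3, 52.6]
tcp_rot: [3.139, -0.003, 1.764]
contact_force: [-1.2, 11.0, 5.3]
grip_width: 39.3
[-1.16003751 11.00479832  5.27948233] [ 1.90281101  0.0130117  -0.07494674]
```

```bash
python3 -m handwheel '[[[0,0,-4],[0,0,0]],[[0,0,0],[0,0,0]],[[0,0,0],[0,0,0]]]'; python3 -m handwheel '[[[0,0,-4],[0,0,0]],[[0,0,0],[0,0,0]],[[0,0,0],[0,0,0]]]'
python3 - <<'E'
from h import *
print(get_obs()['contact_force'],get_obs()['moment'])
a=capture("side"); b=capture("scene")
f=lambda im,u,v:cv2.resize(im[v:v+150,u:u+100,::-1],None,fx=4,fy=4,interpolation=cv2.INTER_CUBIC)
cv2.imwrite("pics/s4.png",np.hstack([f(b["img"],245,90),f(a["img"],205,225)]))
E
```

```text
time: 11.75
tool_pos: [480.7, 182.5, 47.2]
tcp_rot: [-3.141, -0.002, 1.764]
contact_force: [0.4, 6.4, -3.2]
grip_width: 38.8
time: 12.12
tool_pos: [480.9, 182.4, 44.1]
tcp_rot: [-3.141, -0.001, 1.764]
contact_force: [-2.2, 5.0, 5.3]
grip_width: 39.2
[-2.16166403  5.01627894  5.26446618] [1.08262113 0.28723947 0.02167841]
```

View pics/s4.png

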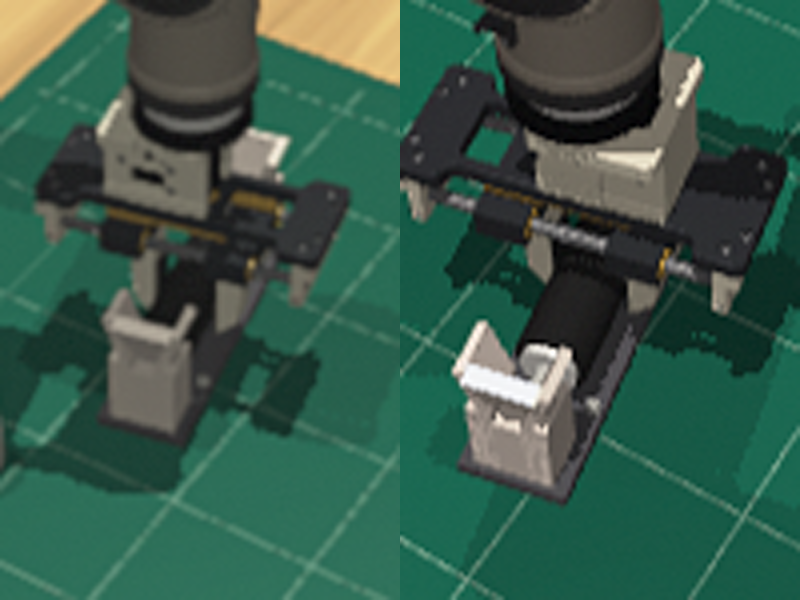

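Both views show the roller down between the posts. The spring force dropped from 11 N to 5 N, so the spring end has popped under its lip. Now I ease the roller towards +y so the plain pin goes under its lip too.

```bash
python3 -m handwheel '[[[-0.4,2,0],[0,0,0]],[[0,0,0],[0,0,0]],[[0,0,0],[0,0,0]]]'; python3 -m handwheel '[[[-0.4,2,0],[0,0,0]],[[0,0,0],[0,0,0]],[[0,0,0],[0,0,0]]]'; python3 -m handwheel '[[[-0.4,2,0],[0,0,0]],[[0,0,0],[0,0,0]],[[0,0,0],[0,0,0]]]';python3 -c "from plant import *;print(get_obs()['contact_force'],get_obs()['moment'])"
```

```text
time: 12.6
tool_pos: [480.6, 184.5, 44.1]
tcp_rot: [3.141, -0.002, 1.764]
contact_force: [-2.5, 6.7, 4.9]
grip_width: 39.2
time: 12.98
tool_pos: [480.2, 186.4, 44.2]
tcp_rot: [3.141, -0.001, 1.764]
contact_force: [-2.0, 5.8, 6.3]
grip_width: 39.1
time: 13.35
tool_pos: [479.9, 188.2, 44.2]
tcp_rot: [3.141, -0.001, 1.764]
contact_force: [-2.5, 4.7, 6.0]
grip_width: 39.4
[-2.46493752  4.72001907  6.00373494] [ 0.88864527  0.26192623 -0.06867138]
```

```bash
python3 -m handwheel '[[[-0.4,1.5,0.5],[0,0,0]],[[0,0,0],[0,0,0]],[[0,0,0],[0,0,0]]]'; python3 -m handwheel '[[[-0.2,1,0],[0,0,0]],[[0,0,0],[0,0,0]],[[0,0,0],[0,0,0]]]'
python3 -m handwheel '[[[0,0,0],[0,0,0]],[[0,0,0],[0,0,0]],[[0,0,0],[0,0,0]],[[0,0,0],[0,0,0]],[[0,0,0],[0,0,0]],[[0,0,0],[0,0,0]]]' 0
python3 -m handwheel '[[[0,0,20],[0,0,0]],[[0,0,40],[0,0,0]],[[0,0,50],[0,0,0]],[[0,-30,50],[0,0,0]],[[0,-50,0],[0,0,0]],[[0,-50,0],[0,0,0]],[[0,-50,0],[0,0,0]],[[0,-50,0],[0,0,0]],[[0,0,0],[0,0,0]],[[0,0,0],[0,0,0]]]'
python3 - <<'E'
from h import *
a=capture("side"); b=capture("scene")
f=lambda im,u,v:cv2.resize(im[v:v+150,u:u+100,::-1],None,fx=4,fy=4,interpolation=cv2.INTER_CUBIC)
cv2.imwrite("pics/s5.png",np.hstack([f(b["img"],245,90),f(a["img"],205,225)]))
save(b,"full5.png")
E
```

```text
time: 13.72
tool_pos: [479.6, 189.1, 44.3]
tcp_rot: [-3.142, -0.0, 1.765]
contact_force: [-0.4, 2.2, 2.5]
grip_width: 39.2
time: 14.1
tool_pos: [479.6, 189.4, 44.2]
tcp_rot: [-3.141, 0.001, 1.765]
contact_force: [-0.6, -5.8, 3.2]
grip_width: 39.3
time: 14.85
tool_pos: [479.5, 190.1, 44.2]
tcp_rot: [3.141, 0.0, 1.765]
contact_force: [0.5, -0.2, -0.7]
grip_width: 90.8
time: 16.1
tool_pos: [479.4, -39.6, 204.2]
tcp_rot: [-3.142, -0.001, 1.764]
contact_force: [0.2, 0.2, -0.5]
grip_width: 91.6
```

View pics/s5.png

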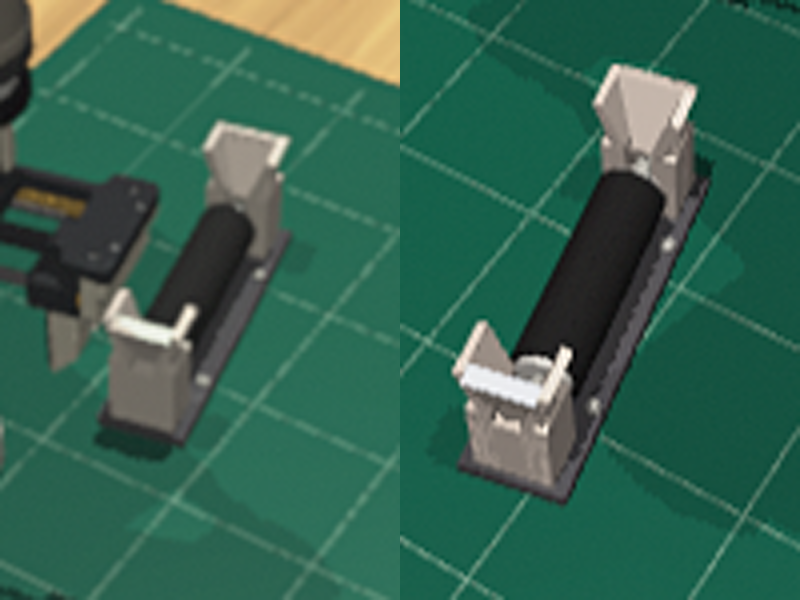

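The roller is released and looks seated and level. I check by probing its top lightly with shut fingers near each end; with the axis at 40 mm I expect contact at TCP z of about 82.

```bash
python3 -m handwheel '[[[-1,50,0],[0,0,0]],[[-1,55,0],[0,0,0]],[[-2,55,0],[0,0,0]],[[-2,55,0],[0,0,0]],[[-2,53,0],[0,0,0]],[[0,0,-50],[0,0,0]],[[0,0,-45],[0,0,0]],[[0,0,-15],[0,0,0]],[[0,0,0],[0,0,0]],[[0,0,-8],[0,0,0]],[[0,0,0],[0,0,0]],[[0,0,0],[0,0,0]]]' 1
for i in 1 2 3; do python3 -m handwheel '[[[0,0,-2],[0,0,0]],[[0,0,0],[0,0,0]],[[0,0,0],[0,0,0]]]'; done
```

```text
time: 17.7
tool_pos: [472.0, 228.1, 87.0]
tcp_rot: [3.14, -0.0, 1.765]
contact_force: [-0.5, -1.1, 1.0]
grip_width: 0.8
time: 18.08
tool_pos: [471.5, 228.0, 84.3]
tcp_rot: [3.141, 0.0, 1.765]
contact_force: [0.0, -0.3, 0.4]
grip_width: 0.2
time: 18.45
tool_pos: [471.6, 228.1, 82.2]
tcp_rot: [3.141, 0.0, 1.765]
contact_force: [-0.6, -0.5, -0.3]
grip_width: 0.2
time: 18.82
tool_pos: [473.0, 228.4, 81.9]
tcp_rot: [3.137, -0.0, 1.765]
contact_force: [0.3, -0.6, 10.8]
grip_width: 0.5
```

```bash
python3 -m handwheel '[[[0,0,12],[0,0,0]],[[8,-39,0],[0,0,0]],[[7.5,-39,0],[0,0,0]],[[0,0,0],[0,0,0]],[[0,0,-8],[0,0,0]],[[0,0,0],[0,0,0]],[[0,0,0],[0,0,0]]]'
for i in 1 2; do python3 -m handwheel '[[[0,0,-2],[0,0,0]],[[0,0,0],[0,0,0]],[[0,0,0],[0,0,0]]]'; done
```

```text
time: 19.7
tool_pos: [486.7, 150.8, 84.0]
tcp_rot: [-3.141, -0.0, 1.766]
contact_force: [0.0, -0.4, -0.5]
grip_width: 0.7
time: 20.08
tool_pos: [487.0, 150.1, 82.2]
tcp_rot: [3.142, 0.0, 1.765]
contact_force: [-0.1, -0.1, 0.1]
grip_width: 0.2
time: 20.45
tool_pos: [488.5, 150.3, 81.8]
tcp_rot: [3.137, 0.0, 1.765]
contact_force: [0.8, -0.4, 9.9]
grip_width: 0.9
```

Both ends give the same top height of about 82 mm, so the axis is at 40 mm and level. I retreat and take a last look.

```bash
python3 -m handwheel '[[[0,0,20],[0,0,0]],[[0,0,50],[0,0,0]],[[0,0,50],[0,0,0]],[[0,-40,20],[0,0,0]],[[0,-55,0],[0,0,0]],[[0,-55,0],[0,0,0]],[[0,-55,0],[0,0,0]],[[0,-55,0],[0,0,0]],[[0,0,0],[0,0,0]],[[0,0,0],[0,0,0]],[[0,0,0],[0,0,0]]]'
python3 - <<'E'
from h import *
a=capture("side"); b=capture("scene")
h=lambda im:cv2.resize(im[...,::-1],(400,300))
f=lambda im,u,v:cv2.resize(im[v:v+75,u:u+100,::-1],None,fx=4,fy=4,interpolation=cv2.INTER_CUBIC)
cv2.imwrite("pics/end.png",np.vstack([np.hstack([h(b["img"]),h(a["img"])]),np.hstack([f(b["img"],245,120),f(a["img"],205,238)])]))
E
```

```text
time: 21.82
tool_pos: [487.0, -108.7, 220.2]
tcp_rot: [-3.142, -0.0, 1.766]
contact_force: [0.0, 0.1, -0.0]
grip_width: 0.5
```

View pics/end.png

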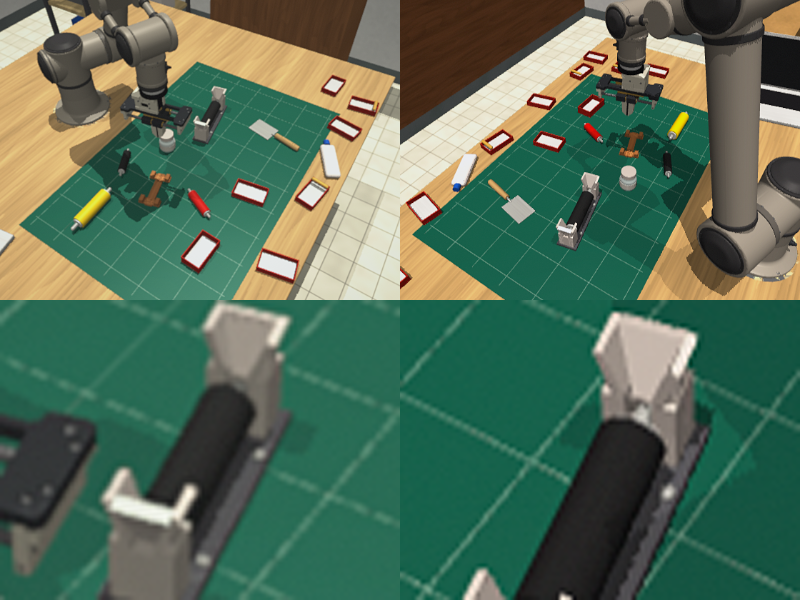

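The roller is seated at both ends, the other things are where they were, and the arm is clear. I hand in.

```bash
python3 -c "from plant import bot; print(bot.close_job())"
```

```text
the job is handed in; nothing more can be done
None
```

The large black roller is back in the stand and released. I lifted it off the wooden rest, lowered it into the guides with the spring pin leading, slid it towards +y until the plain pin reached its end wall, and let go. I handed in at about 22 s.

**Level and home:** Pressing lightly (about 10 N) near each end with shut fingers gave contact at tool height 81.9 mm and 81.8 mm. That puts the axis at about 40 mm, level. The last pictures show it seated in both posts.

**Forces:** The highest reading printed at the end of a move was about 11 N.

**Bystanders:** The tins, jar and spatula look unmoved in the last pictures. I did not measure their positions again.

**Disagreements:** The cameras differed by 3 to 6 mm on where the roller and stand were, and by about 0.02 rad on the stand's angle. I used averages and let the force readings guide the insertion. I did not see the pins directly inside the cups. That they are home follows from the height probes, from the drop in spring force on the way down, and from the stop I felt when sliding the plain pin in.

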